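Shift the bench mixer's gated lever into slot three and start it

TASK

Set the bench mixer to its third drive and start it: with the fingertips, push the red-handled lever out of the left side of its H-shaped gate, across to the right, then forward until it is fully home in slot three (the far right one, marked by three pips). Only then press the green start button fully and move clear. Only push: do not grip or force the lever, and leave the rack, jar, tape and everything else on and around the mixer where it stands.

Things in the scene. Friction and masses are not known exactly. Their poses are not given: they have to be found in the camera images.
- mixer: white bench mixer, fixed, deck 84 mm high. Origin on the bench under the gate's centre; x points forward (away from the robot, turned by its yaw), y left. Spans x -120 to 210, y -160 to 160 mm. On the deck: blue gate plate (128 x 116 mm round the origin, top at 96 mm), start button near left, and beyond x = 127 mm a raised platform with the tube rack (top 160 mm above the bench)
- gate_center (a point): centre of the H gate (neutral) on the gate plate's top. Two forward-back columns, 20.6 mm left and right of it, joined halfway by a crossbar. Slots: one far left, two near left, three far right, four near right. Slots and crossbar are 18 mm wide, the stem 10 mm, so it crosses only within about 0.04 rad of lever_fore = 0; the tongues' corners are rounded
- slot_three (a point): mouth of slot three on the gate plate's top: where the lever's stem stands when it is fully home in slot three
- lever: gated lever: 10 mm steel stem with a red round handle 26 mm in diameter, from 125 to 173 mm along the stem from the pivot. Origin at the pivot (the mixer's origin, bench level), z along the stem. It stays where it is left; about 2 N on the handle moves it, over 40 N from the fingers counts as gripped or forced (stops and tongues are rigid: push slowly)
- lever_knob (a point): middle of the red handle, on the stem's axis 150 mm from the pivot (about 55 mm above the gate plate); it travels 44 mm forward and back and 33 mm left and right of neutral
- lever_across (a joint): sideways tilt of the lever, rad: -0.225 in the left column (start), 0 centre, +0.225 in the right column; both ends are stops. With it at a and lever_fore at f the handle's middle is at 150 mm x (sin f, -sin a cos f, cos a cos f) in the mixer's frame
- lever_fore (a joint): forward tilt of the lever, rad: +0.3 fully forward (slots one and three, stop), 0 in line with the crossbar, -0.3 fully back (slots two and four, stop). It starts anywhere along the left column
- start (a joint): travel of the start button, m: 0 out, 0.006 fully down; a spring returns it, fully down takes about 5 N. It must not go down before the lever is home
- start_top (a point): centre of the top of the round green start button (28 mm wide), on the deck at the mixer's near left, pressed straight down
- rack: blue rack of eight capped microtubes, 50 x 200 x 54 mm, loose on the mixer's platform; leave alone; origin at the centre of its underside
- jar: amber glass jar, 30 mm wide, 45 mm tall, loose on the mixer's deck; leave alone; origin at its underside
- tape: yellow roll of tape, 42 mm across, 18 mm tall, lying loose on the mixer's deck; leave alone; origin at its underside
- tipbox: green tip box with a white lid, 85 x 120 x 75 mm, on the bench to the right of the mixer; leave alone; origin at its underside
- buffer: white bottle with an orange cap, 64 mm wide, 130 mm tall, on the bench to the left of the mixer; leave alone; origin at its underside
- beaker: glass beaker, 70 mm wide, 85 mm tall, on the bench to the left of the mixer; leave alone; origin at its underside

How it is judged:
On the way, in this order (a step that is already met when the one before it is completed fails the run):
1. the lever has come across the crossbar into the right column (value of joint lever_across above 0.16 rad and value of joint lever_fore between -0.15 and 0.15 rad), for 0.02 s.
2. the lever is fully forward in slot three (value of joint lever_fore above 0.265 rad and value of joint lever_across above 0.16 rad), for 0.2 s.
3. the start button is pressed down with the lever home (all of step 2 and value of joint start above 0.0045 m), for 0.04 s.
At the end, for the whole second after the job is handed in: the lever stands in the right column (lever_across above 0.16) and fully forward (lever_fore above 0.265 of 0.3 rad), at rest; the button is out again (under 1.5 mm); every loose thing is within 20 mm of its start (all of step 2 and value of joint start below 0.0015 m and linear speed of lever below 0.02 m/s and angular speed of lever below 0.1 rad/s and distance of each of rack, jar, tape, tipbox, buffer, beaker from where it was at the start of the episode below 0.02 m); the robot touches nothing.
It fails at once if the start button goes down more than 3 mm while the lever is not home in slot three (value of joint start above 0.003 m and not (value of joint lever_fore above 0.265 rad and value of joint lever_across above 0.16 rad)).
It fails at once if the lever is gripped or forced (over 40 N from the fingers) (contact force between the fingers and lever above 40 N).
It fails at once if a bystander is lifted or moved more than 20 mm (distance of any of rack, jar, tape, tipbox, buffer, beaker from where it was at the start of the episode above 0.02 m).
It also fails if it takes over 56 s, if anything falls off the work surface, if the arm or the gripper's body presses on something with over 40 N, if the wrist force passes 120 N, or if a joint passes its speed limit or range.

ROBOT

A 7-joint arm with a two-finger parallel gripper is mounted at the origin on the work surface. World frame = base frame: x ahead of the robot, y to its left, z up, the work surface at z = 0. Lengths are in m, angles in rad, forces in N, time in s.
With the tool pointing down it reaches from about 0.4 to 0.85 m from the base axis. Payload 4.5 kg.
Tool frame: the origin (TCP) lies midway between the tips of the shut fingers; the grasp point (between the pads) lies 19 mm behind it; y points along the fingers, z is the direction in which the jaws open and shut, and the axes are right-handed (so a half turn about y gives the same grasp; the last joint's range is limited). The gripper opens to 88 mm and grips with 3 to 60 N. Pads are 18 mm wide; open, the fingers measure 123 mm over their backs; the gripper's body (75 mm by 187 mm) begins 45 mm behind the grasp point.
Start: joints at [1.316, 0.689, -0.195, 1.565, 0.157, 0.902, -0.215], TCP at [0.178, -0.599, 0.239] pointing down, gripper open.
Joint ranges: [-3.01, 3.01], [-0.46, 2.08], [-1.47, 1.51], [0.13, 2.56], [-1, 4.14], [0.04, 2.09], [-2.66, 2.66]. Speed limits (rad/s): [2.57, 2.57, 3.14, 3.14, 3.14, 3.14, 3.14].

INTERFACE

Orientations are given as a unit quaternion [x, y, z, w].
In Python, from plant import r, snapshot, get_calibration, job, boxes_of gives the robot as it stands. The module is installed in compiled form; this text tells all that it offers.
- The arm moves only by the shell command python3 -m handwheel 'ROWS' [OPENING] [FORCE]. ROWS is JSON, a list that holds one entry, the list of rows, each a list of 6 numbers: the shift along the tool's x, y, z as a fraction of full scale, then the turn, a rotation vector about the tool's x, y, z as a fraction of full scale. In form: [[[x, y, z, wx, wy, wz], ...]]. A call has 1 to 12 rows; each row is the pose to reach, as a shift and turn from the pose commanded when the call began, along the tool's axes at that moment, turning the shorter way round; what a row does not reach only later rows make up. Full scale, the value 1, is 100 cm for a shift and 180 degrees for a turn. A row lasts 1/12 s, in which the tool goes at most 41.7 mm and 7.16 degrees, less where a joint would pass 70% of its speed; a pose out of reach is approached as far as the arm can. A call with a number of a shift or a turn outside -1 to 1 is refused whole. A call with a gripper value outside its range is refused whole. OPENING is the opening, from -1 (shut) to 1 (fully open), set as the call begins (- or left out, the last holds). The fingers move at their own pace and stop on an object; FORCE is the grip in N (left out, the last holds). Time passes only in rows, so rows that repeat a pose let the fingers close. It gives the time, the measured TCP pose, the force and the opening at its end, in the units of the state.
- r.get_state(): the state, without advancing time (a new reading comes with each control period).
- snapshot(name): name is "side" or "top"; returns the picture (480x640x3 uint8, red, green, blue); there is no depth.
- get_calibration(name): a dict with "fx", "fy", "cx", "cy" (pixels), "T" (4x4, takes a point from camera to world coordinates). Camera axes: x right, y down, z forward; pixel columns grow to the right and rows downward; lengths in m; the calibration is good to about 2 mm. A picture is of the moment at which its call begins. get_calibration takes no time and is no camera call.
- job.finish_job(): hands the job in, once; it reports no verdict.
Trained networks look in the newest picture that a camera, given by its name, has taken for a name from the list of things; names that differ only in an ending like _2 or _b are one class to them, and where a whole thing is asked for, a point or a joint stands for the part that bears it (a point fixed in the world has none). Each returns a list of dicts, best first, with "confidence" (0 to 1); they miss things now and then, are a little off and sometimes report something else, mostly with a low value. They report only what shows in the picture. A call takes as long as a camera call.
- boxes_of(thing, camera): "bbox" ([left, top, right, bottom] in pixels, round what is visible of it).
The state is a dict: "clock": time; "q": joint angles; "qd": joint speeds; "joint_torque": joint torques, N m; "tool_pos": TCP position; "eef_rot": TCP orientation; "contact_force": force on the tool from outside, world axes, zero at the start; "moment": the same for the moment, N m; "opening": opening from 0.0 (shut) to 1.0 (fully open).
Only numpy, scipy, OpenCV 4.12 (cv2) and the standard library are available. Lean on these libraries where they do the work, as an engineer would, in place of code of your own. Each camera call takes 0.05 s, during which the arm holds its last target. There are 200 camera calls.

## Working session

There is one attempt and no reset: what is moved stays moved. The work goes in short steps, Python scripts to look and compute and a shell command to move; the robot and the scene stay as the last step left them, time stands still between calls to the robot, and variables do not carry over. Pictures are saved under pics/ and viewed, about 8 in all and at most 12, crops included, and the job is handed in when it is done.

```bash
mkdir -p pics
python3 - <<'E'
from plant import r,snapshot,get_calibration,boxes_of
import cv2,numpy as np
for c in("top","side"):
    im=snapshot(c); cv2.imwrite(f"pics/{c}0.png",im[:,:,::-1]); k=get_calibration(c)
    print(c,[round(k[a],1) for a in("fx","fy","cx","cy")],np.round(k["T"],4).tolist())
    for t in("lever_knob","start_top","mixer","gate_center","jar","tape","rack"):
        print(t,[(np.round(b["bbox"],1).tolist(),round(b["confidence"],2)) for b in boxes_of(t,c)[:2]])
s=r.get_state();print(s)
E
```

```text
top [486.6, 486.6, 327.8, 243.1] [[0.0743, -0.9736, 0.216, 0.3688], [-0.9972, -0.0734, 0.0123, 0.0271], [0.0039, -0.2163, -0.9763, 1.1354], [0.0, 0.0, 0.0, 1.0]]
lever_knob [([355.3, 281.7, 373.0, 295.8], 0.69)]
start_top [([326.0, 310.7, 333.6, 316.6], 0.68)]
mixer [([302.4, 186.6, 455.9, 343.1], 0.91)]
gate_center [([303.1, 188.7, 452.8, 339.8], 0.72)]
jar [([430.8, 312.8, 448.4, 330.2], 0.72)]
tape [([308.9, 261.6, 329.9, 281.8], 0.76), ([302.8, 192.1, 453.8, 341.2], 0.66)]
rack [([339.3, 192.3, 433.4, 217.6], 0.73)]
side [549.4, 549.4, 312.1, 232.4] [[-0.8493, -0.3811, 0.3654, 0.2331], [-0.5278, 0.596, -0.6051, 0.637], [0.0128, -0.7068, -0.7073, 0.8094], [0.0, 0.0, 0.0, 1.0]]
lever_knob [([375.1, 202.0, 390.6, 229.8], 0.73)]
start_top [([380.7, 257.9, 395.8, 270.0], 0.65)]
mixer [([237.6, 155.4, 459.1, 327.2], 0.71)]
gate_center [([239.0, 153.6, 459.5, 325.8], 0.87), ([373.3, 201.2, 390.1, 229.1], 0.71)]
jar [([433.4, 178.3, 449.5, 203.1], 0.59)]
tape [([323.2, 244.5, 346.9, 269.2], 0.9)]
rack [([269.0, 134.8, 334.6, 216.1], 0.56)]
{'clock': 0.8, 'q': array([ 1.31578201,  0.68909403, -0.19459353,  1.56530133,  0.15731274,
        0.90251307, -0.21508481]), 'qd': array([-0.00246928, -0.00168954, -0.00163327,  0.00034467,  0.0009274 ,
        0.00037015, -0.00119362]), 'joint_torque': array([ 2.68656968e-04, -5.27443850e+01, -1.26736108e+00, -1.53740501e+01,
       -5.20733662e-02, -6.43317508e-04,  3.22696485e-05]), 'tool_pos': array([ 0.1780325 , -0.59912737,  0.23874593]), 'eef_rot': array([ 0.10176933, -0.69972011,  0.69976932, -0.10177261]), 'contact_force': array([-0.05781988,  0.7728908 , -0.42095392]), 'moment': array([0.01773752, 0.02634693, 0.04509566]), 'opening': 1.0009678790452299}
```

Run:
```python
import cv2
a=cv2.imread("pics/top0.png")[170:360,280:480];b=cv2.imread("pics/side0.png")[110:340,210:480]
a=cv2.resize(a,None,fx=4,fy=4,interpolation=cv2.INTER_CUBIC)[:600]
cv2.imwrite("pics/topc.png",cv2.resize(cv2.imread("pics/top0.png")[180:350,280:480],None,fx=3.5,fy=3.5,interpolation=3))
cv2.imwrite("pics/sidec.png",cv2.resize(b,None,fx=2.6,fy=2.6,interpolation=3))
```

```text
(no output)
```

View pics/topc.png

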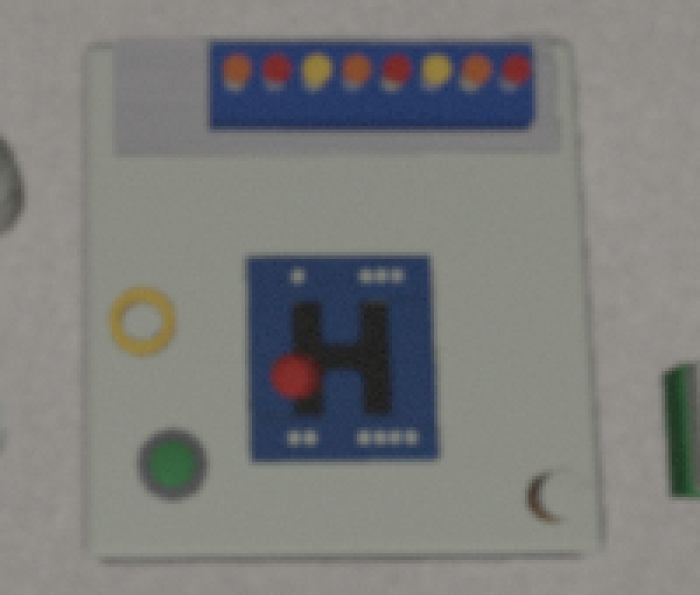

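View pics/sidec.png

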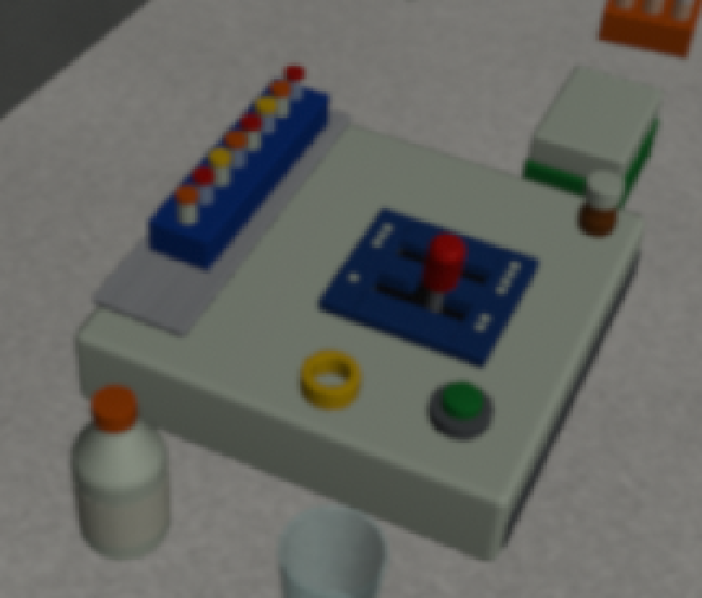

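The top crop shows the H gate with its plate corners at (247,257), (430,257), (440,460) and (252,460). The red handle is at (297,377) in the left column, a little back of the crossbar, and the button is at (172,463). The side crop agrees, with corners (385,210), (538,260), (484,363) and (320,302).

```bash
cat > h.py <<'E'
import numpy as np
from scipy.optimize import least_squares
from scipy.spatial.transform import Rotation as R
from plant import r,snapshot,get_calibration,boxes_of
K={c:get_calibration(c) for c in("top","side")}
def proj(c,P):
    k=K[c];T=k["T"];p=(np.atleast_2d(P)-T[:3,3])@T[:3,:3]
    return np.c_[k["fx"]*p[:,0]/p[:,2]+k["cx"],k["fy"]*p[:,1]/p[:,2]+k["cy"]]
def tri(pix):
    return least_squares(lambda P:np.concatenate([(proj(c,P)-u).ravel() for c,u in pix.items()]),[.55,0,.1])
def w2m(P,m): 
    d=np.asarray(P)[...,:2]-m[:2];c,s=np.cos(m[2]),np.sin(m[2]);return np.stack([c*d[...,0]+s*d[...,1],-s*d[...,0]+c*d[...,1]],-1)
def m2w(P,m):
    P=np.atleast_2d(P);c,s=np.cos(m[2]),np.sin(m[2]);return np.c_[m[0]+c*P[:,0]-s*P[:,1],m[1]+s*P[:,0]+c*P[:,1],P[:,2]]
def knob(a,f): return .15*np.array([np.sin(f),-np.sin(a)*np.cos(f),np.cos(a)*np.cos(f)])
def meas(b): b=np.array(b);return (b[:2]+b[2:])/2
def tomove(d): # world shift -> tool axes, fraction
    return np.round(R.from_quat(r.get_state()["eef_rot"]).inv().apply(d),4)
E
python3 - <<'E'
from h import *
C=np.array([[64,58,96],[64,-58,96],[-64,-58,96],[-64,58,96]])/1e3
t=np.array([[247,257],[430,257],[440,460],[252,460]])/3.5+[280,180]
s=np.array([[320,302],[385,210],[538,260],[484,363]])/2.6+[210,110]
o=least_squares(lambda m:np.r_[(proj("top",m2w(C,m))-t).ravel(),(proj("side",m2w(C,m))-s).ravel()],[.5,0,0])
m=o.x;print(m,np.round(o.fun,1));np.save("m.npy",m)
kt,ks=meas([355.3,281.7,373,295.8]),meas([375.1,202,390.6,229.8])
o2=least_squares(lambda p:np.r_[(proj("top",m2w(knob(-.225,p[0]),m))-kt).ravel(),(proj("side",m2w(knob(-.225,p[0]),m))-ks).ravel()],[0.])
print("fore",o2.x,o2.fun)
b=tri({"top":meas([326,310.7,333.6,316.6]),"side":meas([380.7,257.9,395.8,270])});print("button",b.x,w2m(b.x,m),b.fun)
print("knob w",m2w(knob(-.225,o2.x[0]),m),"s3 knob",m2w(knob(.225,.3),m))
s=r.get_state();print(R.from_quat(s["eef_rot"]).as_matrix().round(3))
E
```

```text
[ 0.52087543 -0.07224266  0.08314426] [-0.8 -0.2  0.1 -0.6 -0.2  0.5 -1.1  1.  -0.9 -0.8 -0.8 -1.3  1.4 -0.2
  0.6 -0.9]
fore [-0.14905051] [-0.29163845  1.15850062  0.17784508 -2.89668768]
button [0.44695175 0.02485979 0.10041049] [-0.0656041   0.10290626] [-0.08176656 -0.44046785  0.35292908  0.09922167]
knob w [[ 0.49592901 -0.04111198  0.14459791]] s3 knob [[ 0.56770549 -0.10042208  0.13968846]]
[[-0.959  0.     0.285]
 [-0.285 -0.    -0.959]
 [ 0.    -1.     0.   ]]
```

```bash
cat >> h.py <<'E'
def to(x,y,z,turn=True):
    """tool-axis row reaching mixer-frame (x,y mm; z mm above bench), and mixer-aligned yaw"""
    m=np.load("m.npy");s=r.get_state();Q=R.from_quat(s["eef_rot"])
    T=m2w([x/1e3,y/1e3,z/1e3],m)[0]
    Qt=R.from_matrix(np.c_[[-np.cos(m[2]),-np.sin(m[2]),0],[0,0,-1],[np.sin(m[2]),-np.cos(m[2]),0]])
    print("row",Q.inv().apply(T-s["tool_pos"]).round(4),((Q.inv()*Qt).as_rotvec()/np.pi).round(4))
    print("now mixer mm",(w2m(s["tool_pos"],m)*1e3).round(1),(s["tool_pos"][2]*1e3).round(1),"F",s["contact_force"].round(1),"t",round(s["clock"],2),"op",round(s["opening"],2))
E
python3 -c "
from h import *
to(-80,33,230)"
```

```text
row [-0.4072  0.0087 -0.456 ] [-0.      0.0655 -0.    ]
now mixer mm [-385.4 -496.6] 238.7 F [-0.1  0.8 -0.4] t 0.8 op 1.0
```

```bash
python3 -m handwheel '[[[-0.407,0,-0.456,0,0.0655,0],[-0.407,0,-0.456,0,0.0655,0],[-0.407,0,-0.456,0,0.0655,0],[-0.407,0,-0.456,0,0.0655,0],[-0.407,0,-0.456,0,0.0655,0],[-0.407,0,-0.456,0,0.0655,0],[-0.407,0,-0.456,0,0.0655,0],[-0.407,0,-0.456,0,0.0655,0],[-0.407,0,-0.456,0,0.0655,0],[-0.407,0,-0.456,0,0.0655,0],[-0.407,0,-0.456,0,0.0655,0],[-0.407,0,-0.456,0,0.0655,0]]]' -1 20
python3 -c "
from h import *
to(-80,33,230)"
```

```text
clock: 1.8
tool_pos: [0.3917, -0.1449, 0.239]
eef_rot: [0.029, -0.706, 0.707, -0.03]
contact_force: [1.0, -0.1, -0.8]
opening: 0.112
row [-0.0548  0.009  -0.0947] [-0.0001 -0.0001 -0.0003]
now mixer mm [-134.8  -61.7] 239.0 F [ 1.  -0.1 -0.8] t 1.8 op 0.11
```

```bash
python3 -m handwheel '[[[-0.055,0,-0.095,0,0,0],[-0.055,0,-0.095,0,0,0],[-0.055,0,-0.095,0,0,0],[-0.055,0.03,-0.095,0,0,0],[-0.055,0.06,-0.095,0,0,0],[-0.055,0.09,-0.095,0,0,0],[-0.055,0.104,-0.095,0,0,0],[-0.055,0.104,-0.095,0,0,0],[-0.055,0.104,-0.095,0,0,0],[-0.055,0.104,-0.095,0,0,0]]]'
python3 - <<'E'
from h import *
import cv2
to(-45,33,135)
a=cv2.resize(snapshot("top")[230:350,290:450,::-1],None,fx=4,fy=4,interpolation=3)
b=cv2.resize(snapshot("side")[110:310,290:480,::-1],None,fx=2.4,fy=2.4,interpolation=3)
o=np.zeros((480,640+b.shape[1],3),np.uint8);o[:480,:640]=a;o[:480,640:]=b
cv2.imwrite("pics/v1.png",cv2.resize(o,None,fx=.72,fy=.72,interpolation=cv2.INTER_AREA))
for c in K: print([(np.round(d["bbox"],1).tolist(),round(d["confidence"],2)) for d in boxes_of("lever_knob",c)[:2]])
E
```

```text
clock: 2.63
tool_pos: [0.4386, -0.0476, 0.1356]
eef_rot: [0.029, -0.706, 0.707, -0.03]
contact_force: [0.7, 0.5, -0.2]
opening: 0.005
row [-0.0349  0.0006 -0.0016] [-0.0001 -0.0001 -0.0006]
now mixer mm [-79.9  31.4] 135.6 F [ 0.7  0.5 -0.2] t 2.63 op 0.01
[]
[([372.7, 200.0, 385.0, 231.9], 0.74)]
```

View pics/v1.png

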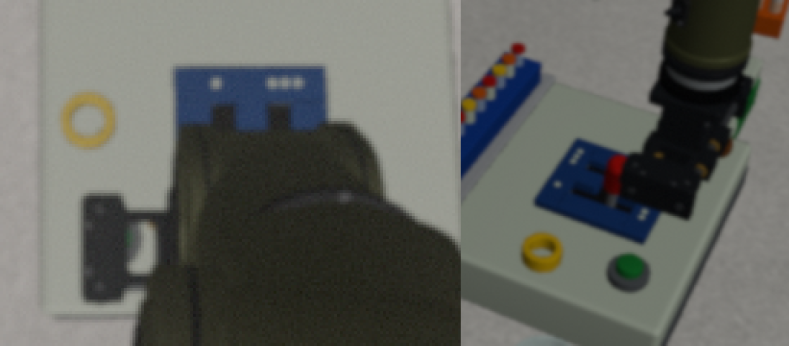

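The left panel (top camera) is blocked by the arm. The right panel (side camera) shows the red handle just ahead of the gripper, still upright in the left column.

```bash
python3 -m handwheel '[[[-0.015,0,-0.002,0,0,0],[-0.025,0,-0.002,0,0,0],[-0.030,0,-0.002,0,0,0],[-0.033,0,-0.002,0,0,0],[-0.036,0,-0.002,0,0,0],[-0.039,0,-0.002,0,0,0],[-0.042,0,-0.002,0,0,0],[-0.045,0,-0.002,0,0,0],[-0.048,0,-0.002,0,0,0],[-0.050,0,-0.002,0,0,0],[-0.052,0,-0.002,0,0,0],[-0.052,0,-0.002,0,0,0]]]'
cat >> h.py <<'E'
def lev(a=None):
    snapshot("side");b=boxes_of("lever_knob","side")
    if not b: print("no knob");return
    m=np.load("m.npy");u=meas(b[0]["bbox"])+[0,-2.5]  # initial row bias
    for aa in (-.225,0,.225):
        o=least_squares(lambda p:(proj("side",m2w(knob(aa,p[0]),m))-u).ravel(),[0.]);print("a",aa,"f",o.x.round(3),"res",o.fun.round(1))
    o=least_squares(lambda p:(proj("side",m2w(knob(*p),m))-u).ravel(),[0.,0]);print("free a,f",o.x.round(3),np.round(b[0]["bbox"],1),round(b[0]["confidence"],2))
E
python3 -c "
from h import *
lev();to(-24,33,135)"
```

```text
clock: 3.83
tool_pos: [0.4898, -0.0411, 0.1347]
eef_rot: [-0.029, 0.707, -0.706, 0.029]
contact_force: [-1.2, 0.3, 0.3]
opening: 0.008
no knob
row [-0.0044 -0.0003  0.0006] [-0.     -0.     -0.0002]
now mixer mm [-28.4  33.6] 134.7 F [-0.7  0.2  0.5] t 3.93 op 0.0
```

```bash
cat >> h.py <<'E'
def pic(n,x0=320,y0=150,x1=480,y1=270):
    import cv2
    cv2.imwrite(f"pics/{n}.png",cv2.resize(snapshot("side")[y0:y1,x0:x1,::-1],None,fx=5,fy=5,interpolation=3))
E
python3 -c "
from h import *
pic('v2')"
```

```text
(no output)
```

View pics/v2.png

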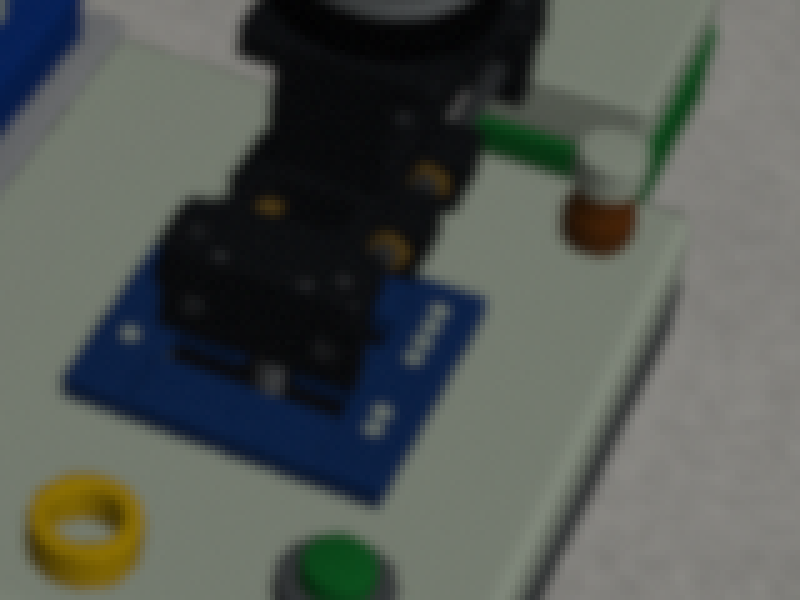

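The handle is now hidden under the gripper body. The stem still shows at crop (272,378), with its foot in the slot near (272,392), so I'll estimate the tilt from that.

```bash
python3 -c "
from h import *
m=np.load('m.npy')
for f in (-.15,-.1,-.05,0,.05,.1):
  print(f,[((proj('side',m2w(knob(-.225,f)*s/.15,m))[0]-[320,150])*5).round(0).tolist() for s in (.098,.105,.112)])
"
```

```text
-0.15 [[294.0, 388.0], [296.0, 379.0], [299.0, 369.0]]
-0.1 [[281.0, 383.0], [283.0, 373.0], [285.0, 363.0]]
-0.05 [[269.0, 378.0], [270.0, 368.0], [271.0, 358.0]]
0 [[257.0, 374.0], [257.0, 363.0], [257.0, 353.0]]
0.05 [[245.0, 370.0], [244.0, 359.0], [243.0, 348.0]]
0.1 [[233.0, 366.0], [231.0, 355.0], [229.0, 344.0]]
```

```bash
python3 -m handwheel '[[[-0.002,0,0,0,0,0],[-0.004,0,0,0,0,0],[-0.006,0,0,0,0,0],[-0.007,0,0,0,0,0],[-0.007,0,0,0,0,0],[-0.007,0,0,0,0,0]]]'
python3 -c "
from h import *
to(-50,40,135);pic('v3')"
python3 -m handwheel '[[[0.015,0,0,0,0,0],[0.035,0,0,0,0,0],[0.035,0,-0.03,0,0,0],[0.035,0,-0.06,0,0,0],[0.035,0,-0.06,0,0,0],[0.02,0,-0.06,0,0,0],[-0.01,0,-0.06,0,0,0],[-0.022,0,-0.06,0,0,0],[-0.022,0,-0.06,0,0,0],[-0.022,0,-0.06,0,0,0]]]'
python3 -c "
from h import *
to(0,70,135);pic('v4')
for f in (-.1,-.05,0,.05,.1):
  print(f,[((proj('side',m2w(knob(-.225,f)*s/.15,np.load('m.npy')))[0]-[320,150])*5).round(0).tolist() for s in (.098,.112,.125,.173)])"
```

```text
clock: 4.48
tool_pos: [0.4968, -0.0407, 0.1347]
eef_rot: [0.029, -0.706, 0.707, -0.03]
contact_force: [-0.3, 0.1, 0.8]
opening: 0.005
row [ 0.0286 -0.0003 -0.0065] [-0.0001 -0.     -0.0002]
now mixer mm [-21.4  33.5] 134.7 F [-0.3  0.1  0.8] t 4.48 op 0.01
clock: 5.37
tool_pos: [0.5138, 0.0208, 0.1346]
eef_rot: [0.029, -0.706, 0.707, -0.029]
contact_force: [-0.9, 0.1, -0.7]
opening: -0.001
row [ 0.0006 -0.0004  0.0233] [-0.     -0.0001 -0.0002]
now mixer mm [ 0.6 93.3] 134.6 F [-0.9  0.1 -0.7] t 5.37 op -0.0
-0.1 [[281.0, 383.0], [285.0, 363.0], [289.0, 345.0], [303.0, 271.0]]
-0.05 [[269.0, 378.0], [271.0, 358.0], [273.0, 338.0], [280.0, 262.0]]
0 [[257.0, 374.0], [257.0, 353.0], [257.0, 333.0], [257.0, 254.0]]
0.05 [[245.0, 370.0], [243.0, 348.0], [241.0, 327.0], [235.0, 247.0]]
0.1 [[233.0, 366.0], [229.0, 344.0], [226.0, 323.0], [212.0, 240.0]]
```

View pics/v4.png

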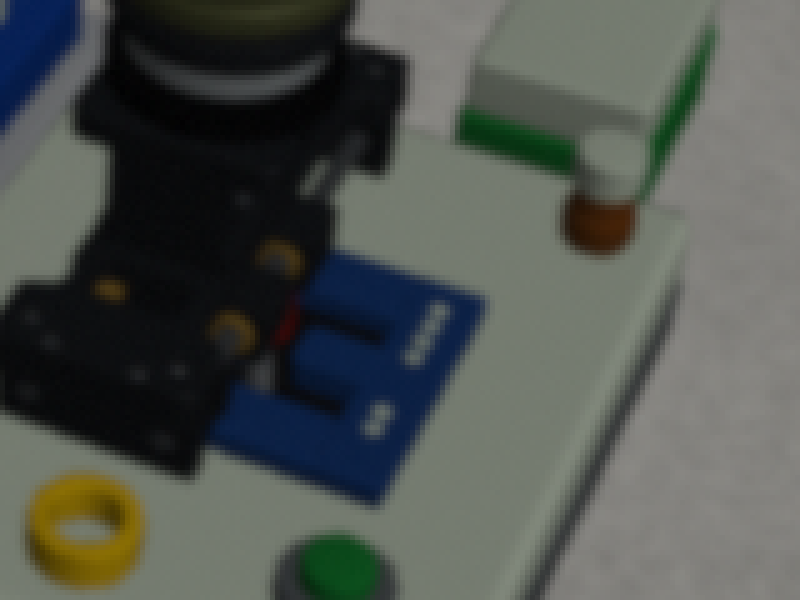

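The stem is at about (262,372), which puts fore near -0.02 and inside the crossing window. Next I'll push right in small steps and check the force.

```bash
python3 -m handwheel '[[[0,0,0.01,0,0,0],[0,0,0.02,0,0,0],[0,0,0.023,0,0,0],[0,0,0.025,0,0,0],[0,0,0.027,0,0,0],[0,0,0.029,0,0,0],[0,0,0.031,0,0,0],[0,0,0.033,0,0,0],[0,0,0.035,0,0,0],[0,0,0.035,0,0,0]]]'
python3 -c "
from h import *
to(0,50,135)"
```

```text
clock: 6.25
tool_pos: [0.5165, -0.0136, 0.1349]
eef_rot: [-0.029, 0.707, -0.706, 0.03]
contact_force: [-0.5, 1.5, 1.2]
opening: 0.008
row [ 0.0005 -0.0001  0.0088] [ 0.0001  0.0001 -0.0001]
now mixer mm [ 0.5 58.8] 134.9 F [-0.5  1.5  1.2] t 6.25 op 0.01
```

```bash
python3 -m handwheel '[[[0,0,0.002,0,0,0],[0,0,0.004,0,0,0],[0,0,0.006,0,0,0],[0,0,0.008,0,0,0],[0,0,0.010,0,0,0],[0,0,0.010,0,0,0]]]'
python3 -c "
from h import *
to(0,50,135)"
```

```text
clock: 6.75
tool_pos: [0.5174, -0.0246, 0.1347]
eef_rot: [0.029, -0.706, 0.707, -0.029]
contact_force: [0.2, 1.3, 2.6]
opening: 0.003
row [ 0.0005 -0.0003 -0.0022] [-0.0002 -0.0003 -0.0001]
now mixer mm [ 0.5 47.8] 134.7 F [0.2 1.3 2.6] t 6.75 op 0.0
```

```bash
python3 -m handwheel '[[[0,0,0.003,0,0,0],[0,0,0.006,0,0,0],[0,0,0.009,0,0,0],[0,0,0.012,0,0,0],[0,0,0.015,0,0,0],[0,0,0.018,0,0,0],[0,0,0.021,0,0,0],[0,0,0.024,0,0,0],[0,0,0.027,0,0,0],[0,0,0.030,0,0,0],[0,0,0.032,0,0,0],[0,0,0.032,0,0,0]]]'
python3 -c "
from h import *
to(0,3,135);lev()"
```

```text
clock: 7.75
tool_pos: [0.5198, -0.0566, 0.1347]
eef_rot: [0.029, -0.706, 0.707, -0.029]
contact_force: [0.4, 0.4, 0.1]
opening: 0.006
row [ 0.0003 -0.0003  0.0127] [-0.0002 -0.0003  0.    ]
now mixer mm [ 0.3 15.7] 134.7 F [0.4 0.4 0.1] t 7.75 op 0.01
a -0.225 f [-0.117] res [-2.4  5.8]
a 0 f [-0.096] res [ 3.1 -7.4]
a 0.225 f [-0.059] res [  6.8 -17.5]
free a,f [-0.132 -0.109] [375.5 195.9 390.4 221.3] 0.39
```

```bash
python3 -m handwheel '[[[0,0,0.002,0,0,0],[0,0,0.004,0,0,0],[0,0,0.006,0,0,0],[0,0,0.008,0,0,0],[0,0,0.010,0,0,0],[0,0,0.010,0,0,0]]]'
python3 -c "
from h import *
to(0,3,135);pic('v5',320,130,480,250)
for f in (-.05,0,.05):
  for a in (0,.12,.16,.225): print(f,a,[((proj('side',m2w(knob(a,f)*s/.15,np.load('m.npy')))[0]-[320,130])*5).round(0).tolist() for s in (.098,.112,.125,.173)])"
```

```text
clock: 8.35
tool_pos: [0.5205, -0.0662, 0.1346]
eef_rot: [0.029, -0.706, 0.707, -0.029]
contact_force: [-0.9, 0.6, -0.5]
opening: 0.005
row [ 0.0002 -0.0004  0.003 ] [-0.0001 -0.0002  0.0001]
now mixer mm [0.2 6. ] 134.6 F [-0.9  0.6 -0.5] t 8.35 op 0.0
-0.05 0 [[292.0, 438.0], [298.0, 411.0], [303.0, 386.0], [322.0, 289.0]]
-0.05 0.12 [[304.0, 421.0], [311.0, 392.0], [317.0, 364.0], [343.0, 259.0]]
-0.05 0.16 [[307.0, 415.0], [315.0, 386.0], [322.0, 358.0], [350.0, 251.0]]
-0.05 0.225 [[313.0, 408.0], [322.0, 377.0], [330.0, 348.0], [360.0, 238.0]]
0 0 [[280.0, 434.0], [284.0, 406.0], [287.0, 381.0], [300.0, 281.0]]
0 0.12 [[292.0, 416.0], [297.0, 387.0], [302.0, 359.0], [321.0, 251.0]]
0 0.16 [[295.0, 411.0], [301.0, 381.0], [307.0, 352.0], [328.0, 243.0]]
0 0.225 [[301.0, 404.0], [308.0, 372.0], [314.0, 343.0], [338.0, 231.0]]
0.05 0 [[268.0, 430.0], [270.0, 402.0], [271.0, 376.0], [278.0, 275.0]]
0.05 0.12 [[280.0, 412.0], [283.0, 382.0], [286.0, 354.0], [299.0, 245.0]]
0.05 0.16 [[283.0, 407.0], [288.0, 376.0], [291.0, 347.0], [306.0, 236.0]]
0.05 0.225 [[289.0, 400.0], [294.0, 368.0], [299.0, 338.0], [316.0, 224.0]]
```

View pics/v5.png

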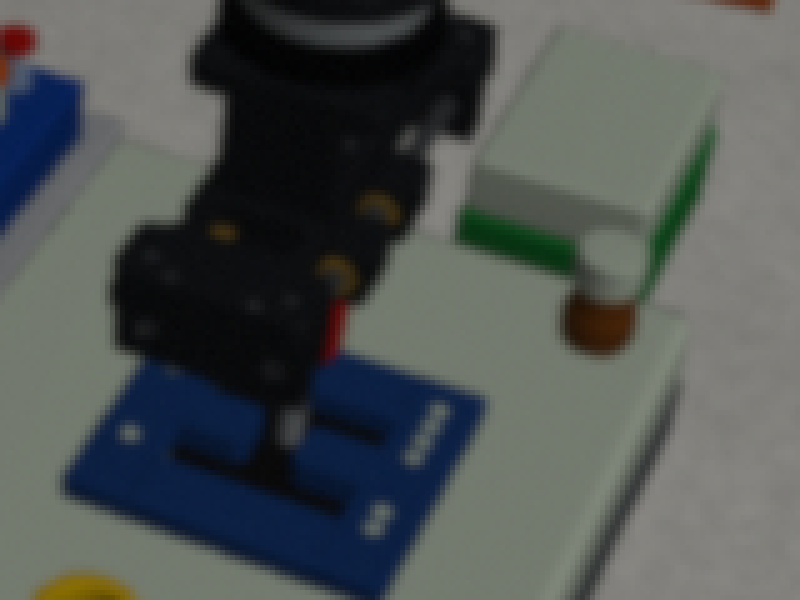

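The stem is at (293,425), in the crossbar well towards the right column. I'll keep pushing in 1–2 mm steps until the force shows the right stop.

```bash
python3 -m handwheel '[[[0,0,0.0015,0,0,0],[0,0,0.003,0,0,0],[0,0,0.0045,0,0,0],[0,0,0.006,0,0,0],[0,0,0.006,0,0,0]]]'
python3 -m handwheel '[[[0,0,0.001,0,0,0],[0,0,0.002,0,0,0],[0,0,0.003,0,0,0],[0,0,0.003,0,0,0]]]'
python3 -m handwheel '[[[0,0,0.001,0,0,0],[0,0,0.002,0,0,0],[0,0,0.002,0,0,0]]]'
```

```text
clock: 8.82
tool_pos: [0.5212, -0.0721, 0.1347]
eef_rot: [0.029, -0.706, 0.707, -0.029]
contact_force: [1.2, 0.5, -1.1]
opening: 0.001
clock: 9.15
tool_pos: [0.5215, -0.0749, 0.1347]
eef_rot: [0.029, -0.706, 0.707, -0.029]
contact_force: [-0.9, 1.7, -0.5]
opening: 0.002
clock: 9.4
tool_pos: [0.5216, -0.0769, 0.1347]
eef_rot: [0.029, -0.706, 0.707, -0.029]
contact_force: [-1.1, 1.4, -0.8]
opening: 0.004
```

```bash
for i in 1; do python3 -m handwheel '[[[0,0,0.001,0,0,0],[0,0,0.002,0,0,0],[0,0,0.002,0,0,0]]]'; done
python3 -m handwheel '[[[0,0,0.001,0,0,0],[0,0,0.002,0,0,0],[0,0,0.002,0,0,0]]]'
python3 -c "
from h import *
to(0,-3,135);pic('v6',320,130,480,250)"
```

```text
clock: 9.65
tool_pos: [0.5218, -0.0788, 0.1347]
eef_rot: [0.029, -0.706, 0.707, -0.029]
contact_force: [-0.9, 2.1, -1.4]
opening: 0.008
clock: 9.9
tool_pos: [0.5218, -0.0791, 0.1347]
eef_rot: [-0.03, 0.707, -0.706, 0.03]
contact_force: [-1.6, 5.6, -0.3]
opening: 0.004
row [ 0.0004 -0.0003 -0.0039] [0.0006 0.0004 0.0001]
now mixer mm [ 0.4 -6.9] 134.7 F [-1.6  5.6 -0.3] t 9.9 op 0.0
```

View pics/v6.png

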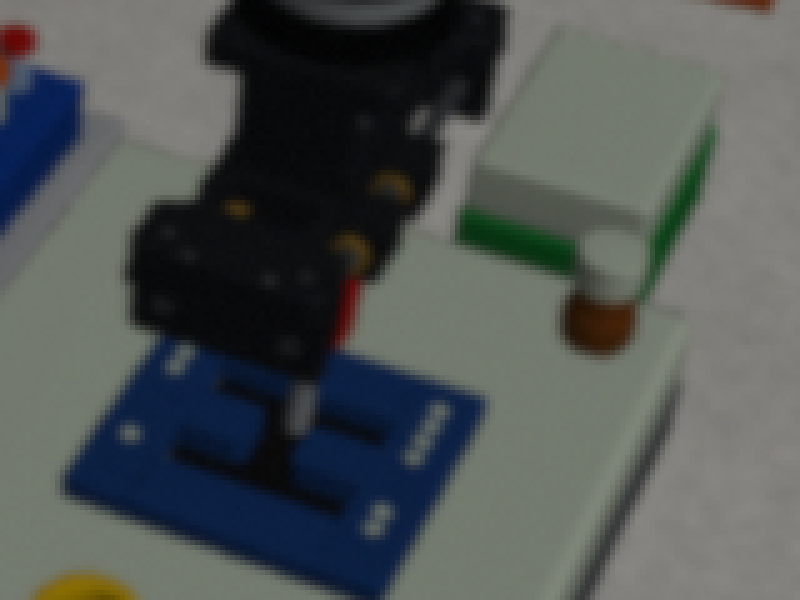

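The force rose to 5.6 N, and the stem is in line with the right column at (300,410), so it has reached the right stop. Next I'll go round behind it and push forward.

```bash
python3 -m handwheel '[[[0,0,-0.015,0,0,0],[0.02,0,-0.015,0,0,0],[0.05,0,-0.015,0,0,0],[0.055,0,-0.015,0,0,0],[0.055,0,0,0,0,0],[0.055,0.005,0.026,0,0,0],[0.055,0.005,0.026,0,0,0],[0.04,0.005,0.026,0,0,0],[0.035,0.005,0.026,0,0,0],[0.035,0.005,0.026,0,0,0]]]'
python3 -c "
from h import *
to(0,-33,130)"
```

```text
clock: 10.78
tool_pos: [0.4912, -0.1095, 0.1299]
eef_rot: [0.028, -0.706, 0.707, -0.031]
contact_force: [-0.2, 0.3, -0.5]
opening: 0.009
row [-0.0326  0.     -0.0017] [-0.0002  0.     -0.001 ]
now mixer mm [-32.6 -34.7] 129.9 F [-0.2  0.3 -0.5] t 10.78 op 0.01
```

```bash
python3 -m handwheel '[[[-0.003,0,0,0,0,0],[-0.006,0,0,0,0,0],[-0.009,0,0,0,0,0],[-0.012,0,0,0,0,0],[-0.015,0,0,0,0,0],[-0.018,0,0,0,0,0],[-0.021,0,0,0,0,0],[-0.024,0,0,0,0,0],[-0.024,0,0,0,0,0]]]'
python3 -c "
from h import *
to(15,-33,130)"
```

```text
clock: 11.53
tool_pos: [0.5137, -0.1074, 0.1297]
eef_rot: [0.029, -0.706, 0.707, -0.03]
contact_force: [-1.1, 0.1, 1.4]
opening: 0.006
row [-0.0251 -0.0003 -0.0014] [-0.      0.     -0.0002]
now mixer mm [-10.1 -34.4] 129.7 F [-1.1  0.1  1.4] t 11.53 op 0.01
```

```bash
python3 -m handwheel '[[[-0.003,0,0,0,0,0],[-0.006,0,0,0,0,0],[-0.009,0,0,0,0,0],[-0.012,0,0,0,0,0],[-0.015,0,0,0,0,0],[-0.018,0,0,0,0,0],[-0.020,0,0,0,0,0],[-0.022,0,0,0,0,0],[-0.022,0,0,0,0,0]]]'
python3 -m handwheel '[[[-0.001,0,0,0,0,0],[-0.002,0,0,0,0,0],[-0.003,0,0,0,0,0],[-0.003,0,0,0,0,0]]]'
python3 -m handwheel '[[[-0.001,0,0,0,0,0],[-0.002,0,0,0,0,0],[-0.002,0,0,0,0,0]]]'
python3 -c "
from h import *
to(20,-33,130)"
```

```text
clock: 12.28
tool_pos: [0.5355, -0.1055, 0.1296]
eef_rot: [-0.029, 0.707, -0.706, 0.03]
contact_force: [-1.6, 0.4, -1.7]
opening: 0.006
clock: 12.62
tool_pos: [0.5382, -0.1054, 0.1298]
eef_rot: [0.029, -0.706, 0.707, -0.029]
contact_force: [-1.6, -0.2, -1.4]
opening: 0.005
clock: 12.87
tool_pos: [0.5403, -0.1052, 0.1297]
eef_rot: [0.029, -0.706, 0.707, -0.029]
contact_force: [-1.7, 0.3, 0.1]
opening: 0.009
row [-0.0034 -0.0003 -0.0015] [-0.     -0.     -0.0001]
now mixer mm [ 16.6 -34.5] 129.7 F [-1.7  0.3  0.1] t 12.87 op 0.01
```

```bash
python3 -m handwheel '[[[-0.001,0,0,0,0,0],[-0.002,0,0,0,0,0],[-0.002,0,0,0,0,0]]]'
python3 -m handwheel '[[[-0.001,0,0,0,0,0],[-0.002,0,0,0,0,0],[-0.002,0,0,0,0,0]]]'
python3 -m handwheel '[[[-0.001,0,0,0,0,0],[-0.002,0,0,0,0,0],[-0.002,0,0,0,0,0]]]'
```

```text
clock: 13.12
tool_pos: [0.5423, -0.1051, 0.1297]
eef_rot: [0.029, -0.706, 0.707, -0.029]
contact_force: [-2.5, -0.4, -0.8]
opening: 0.002
clock: 13.37
tool_pos: [0.5443, -0.1049, 0.1298]
eef_rot: [0.029, -0.706, 0.707, -0.03]
contact_force: [-1.7, 0.6, -0.8]
opening: 0.009
clock: 13.62
tool_pos: [0.545, -0.1048, 0.1295]
eef_rot: [0.03, -0.706, 0.707, -0.029]
contact_force: [-4.1, 0.7, 0.5]
opening: 0.003
```

```bash
python3 -m handwheel '[[[-0.001,0,0,0,0,0],[-0.0015,0,0,0,0,0],[-0.0015,0,0,0,0,0],[-0.0015,0,0,0,0,0]]]'
python3 -c "
from h import *
to(-20,-33,230)"
python3 -m handwheel '[[[0.02,0,0,0,0,0],[0.04,0,0,0,0,0],[0.06,-0.03,0,0,0,0],[0.075,-0.06,-0.03,0,0,0],[0.075,-0.08,-0.07,0,0,0],[0.075,-0.08,-0.10,0,0,0],[0.075,-0.08,-0.14,0,0,0],[0.075,-0.08,-0.14,0,0,0],[0.075,-0.08,-0.14,0,0,0]]]'
python3 -c "
from h import *
to(-66,103,130);pic('v7',320,130,480,250);lev()
m=np.load('m.npy')
for f in (.2,.265,.3): print(f,[((proj('side',m2w(knob(.225,f)*s/.15,m))[0]-[320,130])*5).round(0).tolist() for s in (.098,.125,.173)])"
```

```text
clock: 13.95
tool_pos: [0.5453, -0.1048, 0.1294]
eef_rot: [0.031, -0.706, 0.707, -0.028]
contact_force: [-6.3, -0.3, 2.4]
opening: 0.007
row [ 0.0421 -0.1004 -0.0015] [ 0.     -0.0001  0.0014]
now mixer mm [ 21.6 -34.5] 129.4 F [-6.3 -0.3  2.4] t 13.95 op 0.01
clock: 14.7
tool_pos: [0.463, 0.0322, 0.2105]
eef_rot: [-0.03, 0.707, -0.706, 0.033]
contact_force: [-0.5, -1.1, 0.1]
opening: 0.008
row [0.0174 0.0804 0.0059] [ 0.0005  0.0021 -0.0016]
now mixer mm [-49.  108.9] 210.5 F [-0.5 -1.1  0.1] t 14.7 op 0.01
a -0.225 f [0.193] res [-6.5 29.8]
a 0 f [0.236] res [-2.3 17.2]
a 0.225 f [0.3] res [-0.3  8.5]
free a,f [0.593 0.412] [359.3 171.6 367.1 182.5] 0.71
0.2 [[254.0, 392.0], [252.0, 328.0], [251.0, 211.0]]
0.265 [[238.0, 390.0], [233.0, 326.0], [222.0, 209.0]]
0.3 [[230.0, 389.0], [222.0, 326.0], [207.0, 208.0]]
```

View pics/v7.png

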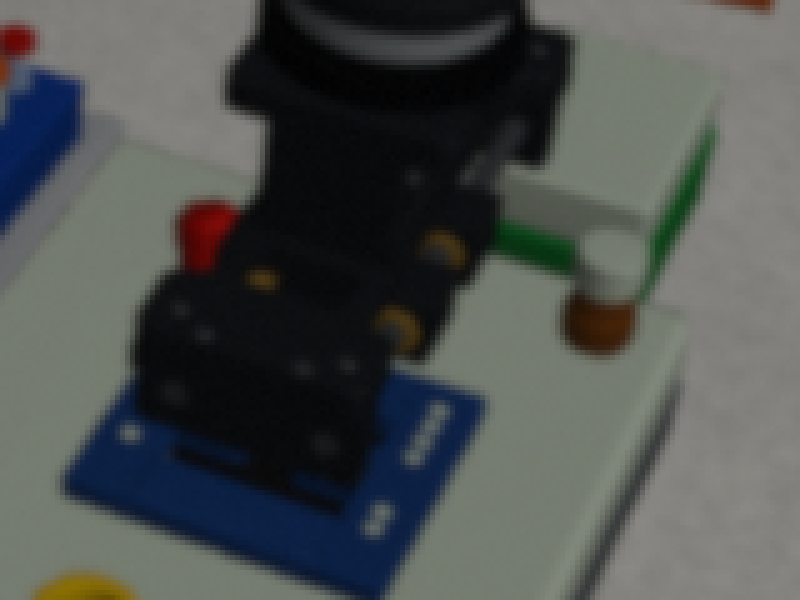

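The handle's top is at (210,215), and the prediction for fore = 0.3 is (207,208), so the lever is home. Next is the button.

```bash
python3 -m handwheel '[[[0.017,0,0.006,0,0.002,0],[0.017,0.03,0.006,0,0.002,0],[0.017,0.06,0.006,0,0.002,0],[0.017,0.08,0.006,0,0.002,0],[0.017,0.095,0.006,0,0.002,0],[0.017,0.100,0.006,0,0.002,0],[0.017,0.102,0.006,0,0.002,0],[0.017,0.102,0.006,0,0.002,0]]]'
python3 -c "
from h import *
to(-66,103,100)"
```

```text
clock: 15.52
tool_pos: [0.4451, 0.0204, 0.1077]
eef_rot: [0.026, -0.706, 0.707, -0.027]
contact_force: [0.1, -0.1, 0.2]
opening: 0.004
row [-0.0018  0.0077 -0.0044] [-0.0001 -0.0026 -0.0001]
now mixer mm [-67.8  98.6] 107.7 F [ 0.1 -0.1  0.2] t 15.52 op 0.0
```

```bash
python3 -m handwheel '[[[-0.002,0,-0.004,0,0,0],[-0.002,0.003,-0.004,0,0,0],[-0.002,0.005,-0.004,0,0,0],[-0.002,0.007,-0.004,0,0,0],[-0.002,0.009,-0.004,0,0,0],[-0.002,0.011,-0.004,0,0,0],[-0.002,0.011,-0.004,0,0,0]]]'
python3 -m handwheel '[[[0,0.001,0,0,0,0],[0,0.002,0,0,0,0],[0,0.002,0,0,0,0]]]'
python3 -m handwheel '[[[0,0.001,0,0,0,0],[0,0.002,0,0,0,0],[0,0.002,0,0,0,0]]]'
```

```text
clock: 16.1
tool_pos: [0.4479, 0.0261, 0.0998]
eef_rot: [-0.025, 0.707, -0.706, 0.029]
contact_force: [-2.7, 2.1, 40.5]
opening: 0.007
clock: 16.35
tool_pos: [0.4479, 0.0261, 0.0994]
eef_rot: [-0.025, 0.707, -0.706, 0.03]
contact_force: [-6.1, 2.1, 63.1]
opening: 0.005
clock: 16.6
tool_pos: [0.448, 0.0261, 0.0991]
eef_rot: [-0.024, 0.707, -0.706, 0.03]
contact_force: [-9.5, 2.8, 84.6]
opening: 0.007
```

84 N is far more than the 5 N spring, so the press is on a hard stop. I'll back off and read the force against height to see whether the button itself is down or the fingers are on the ring.

```bash
python3 -m handwheel '[[[0,-0.003,0,0,0,0],[0,-0.006,0,0,0,0],[0,-0.006,0,0,0,0]]]'|sed -n '2p;4p'
for i in 1; do python3 -m handwheel '[[[0,-0.001,0,0,0,0],[0,-0.001,0,0,0,0],[0,-0.001,0,0,0,0]]]'|sed -n '2p;4p'; done
python3 -m handwheel '[[[0,-0.001,0,0,0,0],[0,-0.001,0,0,0,0],[0,-0.001,0,0,0,0]]]'|sed -n '2p;4p'
python3 -m handwheel '[[[0,-0.0015,0,0,0,0],[0,-0.0015,0,0,0,0],[0,-0.0015,0,0,0,0]]]'|sed -n '2p;4p'
python3 -m handwheel '[[[0,-0.002,0,0,0,0],[0,-0.002,0,0,0,0],[0,-0.002,0,0,0,0]]]'|sed -n '2p;4p'
python3 -m handwheel '[[[0,-0.003,0,0,0,0],[0,-0.003,0,0,0,0],[0,-0.003,0,0,0,0]]]'|sed -n '2p;4p'
```

```text
tool_pos: [0.4479, 0.0261, 0.1004]
contact_force: [1.2, 2.2, 8.2]
tool_pos: [0.4479, 0.0261, 0.1004]
contact_force: [0.9, 1.9, 8.8]
tool_pos: [0.4478, 0.0261, 0.101]
contact_force: [2.5, 2.5, 5.1]
tool_pos: [0.4467, 0.0254, 0.1023]
contact_force: [2.5, 2.2, 3.9]
tool_pos: [0.446, 0.0251, 0.1042]
contact_force: [2.4, 0.8, 2.7]
tool_pos: [0.4449, 0.0249, 0.107]
contact_force: [-1.2, 0.4, 0.3]
```

As I backed off, the force fell smoothly: 5.1 N at 101 mm, 3.9 N at 102.3, 2.7 N at 104.2 and about 0 at 107. That is the button's spring, so the hard stop was the button fully down. Now I'll move clear.

```bash
python3 -m handwheel '[[[0,-0.02,0,0,0,0],[0,-0.05,0,0,0,0],[0,-0.08,0,0,0,0],[0,-0.11,0,0,0,0],[0,-0.13,0,0,0,0],[0.02,-0.13,0.04,0,0,0],[0.04,-0.13,0.08,0,0,0],[0.05,-0.13,0.12,0,0,0],[0.05,-0.13,0.16,0,0,0],[0.05,-0.13,0.20,0,0,0],[0.05,-0.13,0.24,0,0,0],[0.05,-0.13,0.26,0,0,0]]]'
python3 -m handwheel '[[[0.01,0,0.04,0,0,0],[0.02,0,0.08,0,0,0],[0.03,0,0.12,0,0,0],[0.03,0,0.12,0,0,0],[0.03,0,0.12,0,0,0],[0.03,0,0.12,0,0,0],[0.03,0,0.12,0,0,0]]]'
python3 - <<'E'
from h import *
import cv2
lev()
t=snapshot("top");s=snapshot("side")
for c in K:
  for n in("lever_knob","rack","jar","tape"): print(c,n,[(np.round(d["bbox"],1).tolist(),round(d["confidence"],2)) for d in boxes_of(n,c)[:1]])
A=cv2.resize(t[180:350,280:480,::-1],(400,340),interpolation=3);B=cv2.resize(s[110:310,245:480,::-1],(400,340),interpolation=3)
cv2.imwrite("pics/v8.png",np.hstack([A,B]));print(r.get_state()["contact_force"],np.abs(r.get_state()["qd"]).max())
E
```

```text
clock: 19.1
tool_pos: [0.4146, -0.2431, 0.2369]
eef_rot: [0.025, -0.706, 0.707, -0.024]
contact_force: [0.8, 0.3, 0.6]
opening: 0.007
clock: 19.68
tool_pos: [0.3959, -0.3575, 0.2369]
eef_rot: [-0.028, 0.707, -0.706, 0.028]
contact_force: [0.1, 0.2, 0.1]
opening: 0.009
a -0.225 f [0.176] res [-4.  17.4]
a 0 f [0.23] res [-0.6  4.6]
a 0.225 f [0.311] res [ 0.1 -4.3]
free a,f [0.103 0.264] [355.8 172.6 368.2 206.9] 0.88
top lever_knob [([382.5, 246.2, 404.0, 270.6], 0.71)]
top rack [([340.0, 194.8, 434.6, 217.7], 0.96)]
top jar [([430.6, 315.4, 447.2, 327.8], 0.78)]
top tape [([310.2, 261.1, 328.8, 280.6], 0.45)]
side lever_knob [([355.1, 171.4, 368.4, 209.5], 0.77)]
side rack [([269.2, 138.5, 334.7, 214.5], 0.75)]
side jar [([430.2, 178.0, 451.3, 204.3], 0.53)]
side tape [([431.1, 182.2, 449.1, 203.0], 0.65)]
[-0.48602567 -0.57452883 -0.11947884] 0.00240386639611756
```

View pics/v8.png

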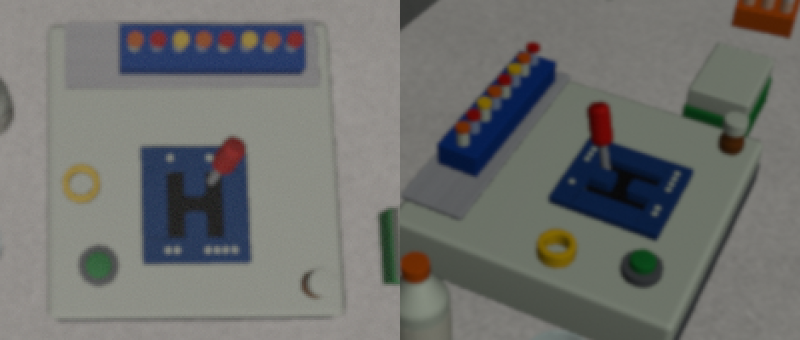

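The lever stands in slot three, with its stem foot at (213,180) at the far end of the right column in the top view. The button is out and nothing has moved, so I'm handing in.

```bash
python3 -c "
from plant import job
print(job.finish_job())"
```

```text
the job is handed in; nothing more can be done
None
```

The lever is fully forward in slot three, the start button was pressed once and sprang back out, and the job is handed in (no verdict is reported). With shut fingertips I pushed the lever forward in the left column to the crossbar, right to its stop (5.6 N) and forward to its stop (6.3 N). After that I pressed the button and moved clear. The clock read about 20 s at my last check.

- **Lever:** The last side picture puts it at about 0.31 rad forward for the right column, which matches the 0.3 stop. The last top view agrees.
- **Bystanders:** The rack and jar boxes match their starting ones, and so does the tape's in the top view. In the side view the tape detector reported the jar instead, but the tape is in place in the picture. I checked the tip box, buffer and beaker only by eye; the side crop cuts off the buffer and nearly all of the beaker.
- **Robot:** It was still and touching nothing, with forces under 1 N.

**Button press:** I pushed harder than needed. The wrist force reached about 85 N against the button's bottom stop, over the 5 N required but under the 120 N wrist limit. The fingertips did the pressing, so the 40 N limit on the arm and gripper body should not apply. The force then fell off like a spring as I backed away (5.1 N to 0 over about 6 mm), so the button did go fully down.

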